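# Retension the cam clamp on the stone slab

### The job

Two bridge clamps stand on the carving bench; work on the one that holds the rectangular stone slab and leave the one with the round wooden disc alone. Flip its cam lever up until it stands upright, turn the brass adjusting nut clockwise (seen from above) until the nut's grip bar lies in line with the long clamp bar, then flip the lever fully down again and let go.

Things in the scene. Friction and masses are not known exactly. Their poses are not given: they have to be found in the camera images.
- cam_lever (a joint): Cam lever of the clamp with the stone slab: 0 = closed, lying level and pointing away from the nut (towards the robot's side of the clamp); grows as the free end swings up; 1.5 (its stop) = open, upright. It swings in the vertical plane along the clamp bar, stays where it is left (friction about 0.08 N m, so about 1.3 N at its end), starts at 0 to 0.08.
- lever_grip (a point): Grip point of that lever, a flat steel bar 16 mm wide (along the hinge), 10 mm thick; free end 13 mm beyond this point. 74 mm above the table when closed, with only the table below. Axes: x points along the lever from here to its pivot, 62 mm away; y is the level hinge axis; z is straight up when closed. The pivot is fixed, 74 mm above the table.
- stone_clamp: The clamp with the rectangular stone slab (80 x 140 mm, top 50 mm up), fixed to the table. Origin on the table under the middle of its plywood board, 200 x 150 x 20 mm; x along the clamp bar from lever to nut, z up. Lever pivot at x -60 mm, nut axis at x +60 mm, between them the aluminium clamp bar, 155 x 28 mm, top 58 mm up. Yaw up to 20 degrees.
- nut (a joint): Adjusting nut of that clamp, on an upright axis: grows clockwise seen from above, stops at 0 and 2.1. At 0 its grip bar lies square across the clamp bar, at 1.57 in line with it. Starts at 0.35 to 0.75. Friction about 0.05 N m.
- nut_grip (a point): Centre of the nut's upright grip bar, on the nut's axis, 85 mm above the table. The brass grip bar is 46 mm long (along this point's y axis), 12 mm thick (along x), 26 mm high, its top 98 mm above the table; below it is a round flange 36 mm across. z is up.
- disc_clamp: The other clamp, of the same make and sizes, which holds a round light-wood disc 88 mm across; to be left alone. Origin on the table under the middle of its 200 x 150 mm board; x points along its clamp bar from lever to nut, z up.

How it is judged:
On the way, in this order (a step that is already met when the one before it is completed fails the run):
1. the slab clamp's lever stands open, with its nut not yet turned (value of joint cam_lever above 1.2 rad and value of joint nut below 1.1 rad), for 0.2 s.
2. with the lever open, the nut's grip bar is turned in line with the clamp bar (value of joint cam_lever above 1 rad and value of joint nut between 1.32 and 1.82 rad), for 0.2 s.
3. the lever is closed (value of joint cam_lever below 0.17 rad), for 0.2 s.
At the end, for the whole second after the job is handed in: The slab clamp's lever is down within 0.17 rad (10 degrees) of fully closed and at rest, and its nut's grip bar is in line with the clamp bar (nut joint 1.57 within 0.25 rad, 14 degrees) (value of joint cam_lever below 0.17 rad and value of joint nut between 1.32 and 1.82 rad and velocity of joint cam_lever between -0.05 and 0.05 rad/s); the robot touches nothing.
It fails at once if the clamp with the wooden disc is pushed (more than 3 N) (contact force between disc_clamp and the fingers above 3 N or contact force between disc_clamp and the arm above 3 N).
It also fails if it takes over 59 s, if anything falls off the work surface, if the arm or the gripper's body presses on something with over 40 N, if the wrist force passes 120 N, or if a joint passes its speed limit or range.

### The arm

A 7-joint arm with a two-finger parallel gripper is mounted at the origin on the work surface. World frame = base frame: x ahead of the robot, y to its left, z up, the work surface at z = 0. Lengths are in m, angles in rad, forces in N, time in s.
With the tool pointing down it reaches from about 0.425 to 0.825 m from the base axis. Payload 3.6 kg.
Tool frame: the origin (TCP) lies where the fingers leave the gripper's body, on its centre line; the fingertips stand 73 mm ahead of it and the grasp point (between the pads) lies 54 mm ahead of it; x points along the fingers, y is the direction in which the jaws open and shut, and the axes are right-handed (so a half turn about x gives the same grasp; the last joint's range is limited). The gripper opens to 85 mm and grips with 20 to 120 N. Pads are 22 mm wide; open, the fingers measure 114 mm over their backs; the gripper's body (76 mm by 85 mm) begins 54 mm behind the grasp point. The pads swing forward as they close: fully open they stand 13 mm farther back than shut.
Start: joints at [1.157, 0.615, -0.013, 1.423, 0.008, 1.103, -0.04], TCP at [0.245, -0.602, 0.304] pointing down, gripper open.
Joint ranges: [-3.12, 3.12], [-0.3, 2.06], [-1.34, 1.32], [0.26, 2.42], [-1.36, 4.5], [0.01, 1.98], [-2.84, 2.84]. Speed limits (rad/s): [2.79, 2.79, 3.14, 3.14, 3.14, 3.14, 3.14].

### API

Orientations are given as a unit quaternion [x, y, z, w].
In Python, from station import arm, snapshot, camera_info, ticket gives the robot as it stands. Calls block until the motion is done:
- arm.movep(position, orientation): joint-space move of the TCP to a pose.
- arm.line_to(position, velocity=0.15, ori=None): straight line of the TCP; ori=None keeps the orientation; velocity is the mean speed in m/s.
- arm.move_j(angles): joint-space move.
- arm.move_gripper(opening, effort=None): opening from 0.0 (shut) to 1.0 (fully open); effort is the grip in N (None keeps the last); returns when the fingers have stopped.
- arm.pause(seconds).
- arm.ik(position, orientation): joint angles nearest the present ones, or None.
- snapshot(name): name is "side" or "top"; returns the picture (384x512x3 uint8, blue, green, red); there is no depth.
- camera_info(name): a dict with "fx", "fy", "cx", "cy" (pixels), "dist_coeffs" ([k1, k2, p1, p2, k3] as OpenCV has them; the pictures are not rectified), "R" (3x3) and "t" (3): a world point X has camera coordinates R X + t. Camera axes: x right, y down, z forward; pixel columns grow to the right and rows downward; lengths in m; the calibration is good to about 2 mm. A picture is of the moment at which its call begins. camera_info takes no time and is no camera call.
A pose or a line that the arm cannot do raises arm.MotionError and nothing moves.
- ticket.finish_job(): hands the job in, once; it reports no verdict.
Readings, each from a call of its own:
- arm.read_time(): time.
- arm.read_joint_positions(): joint angles.
- arm.read_dq(): joint speeds.
- arm.read_effort(): joint torques, N m.
- arm.read_tool_pos(): TCP position.
- arm.read_eef_rot(): TCP orientation.
- arm.read_ft_force(): force on the tool from outside, world axes, zero at the start.
- arm.read_wrist_torque(): the same for the moment, N m.
- arm.read_opening(): opening from 0.0 (shut) to 1.0 (fully open).
Only numpy, scipy, OpenCV 4.12 (cv2) and the standard library are available. Lean on these libraries where they do the work, as an engineer would, in place of code of your own. Each camera call takes 0.05 s, during which the arm holds its last target.

## Working session

There is one attempt and no reset: what is moved stays moved. The work goes in short steps, each a Python script; the robot and the scene stay as the last script left them, time stands still between calls to the robot, and variables do not carry over. Pictures are saved under pics/ and viewed, and the job is handed in when it is done.

```bash
ls; mkdir -p pics; python3 - <<'E'
from station import arm, snapshot, camera_info
import cv2
for n in ("side","top"):
    cv2.imwrite(f"pics/{n}0.png",snapshot(n)); print(n,camera_info(n))
print(arm.read_time(),arm.read_eef_rot(),arm.read_tool_pos())
E
```

```text
pics
side {'fx': 457.9585909070836, 'fy': 457.9585909070836, 'cx': 252.79960420234698, 'cy': 190.8176405085845, 'dist_coeffs': array([0.00320359, 0.        , 0.        , 0.        , 0.        ]), 'R': array([[-0.92457973, -0.3808426 ,  0.01054719],
       [-0.26414217,  0.62082207, -0.73811169],
       [ 0.27455645, -0.68522907, -0.67459609]]), 't': array([0.48320957, 0.20577433, 0.76682941])}
top {'fx': 395.6223767148043, 'fy': 395.6223767148043, 'cx': 260.10964454843537, 'cy': 188.25603619597229, 'dist_coeffs': array([0.01526216, 0.        , 0.        , 0.        , 0.        ]), 'R': array([[-1.74139060e-03, -9.99821660e-01,  1.88046640e-02],
       [-9.93321273e-01, -4.40009254e-04, -1.15380478e-01],
       [ 1.15368175e-01, -1.88799952e-02, -9.93143358e-01]]), 't': array([-0.0349325 ,  0.54716391,  0.78076343])}
0.1 [-0.69374104 -0.13675599  0.69409671 -0.13509598] [ 0.24500578 -0.60148572  0.30281555]
```

View pics/side0.png

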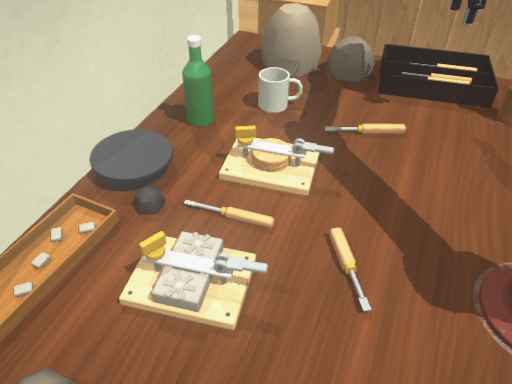

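View pics/top0.png

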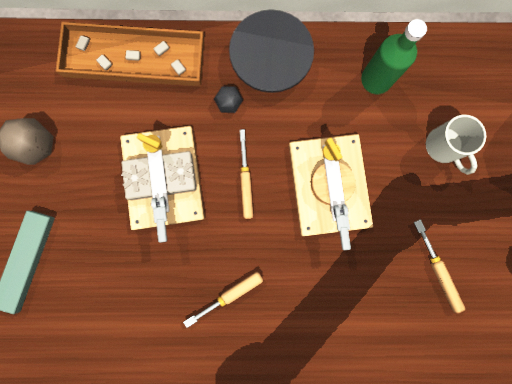

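The slab clamp is at about (162,178) in the top view and (190,280) in the side view. The disc clamp is at (331,185) in the top view. The nuts are the yellow bars. Next I'll mask and measure.

```bash
cat > h.py <<'E'
import numpy as np, cv2
from station import arm, snapshot, camera_info
def und(n,p):
    c=camera_info(n);K=np.array([[c['fx'],0,c['cx']],[0,c['fy'],c['cy']],[0,0,1]])
    return cv2.undistortPoints(np.array(p,float).reshape(-1,1,2),K,np.array(c['dist_coeffs'])).reshape(-1,2)
def ray(n,p):
    c=camera_info(n);R=c['R'];o=-R.T@c['t'];q=und(n,p)
    return o,np.c_[q,np.ones(len(q))]@R
def plane(n,p,z):
    o,d=ray(n,p); return o+d*((z-o[2])/d[:,2])[:,None]
def tri(ps,pt):
    o1,d1=ray('side',[ps]);o2,d2=ray('top',[pt]);A=np.c_[d1[0],-d2[0]]
    s=np.linalg.lstsq(A,o2-o1,rcond=None)[0];a=o1+s[0]*d1[0];b=o2+s[1]*d2[0]
    return (a+b)/2,np.linalg.norm(a-b)
def proj(n,X):
    c=camera_info(n);K=np.array([[c['fx'],0,c['cx']],[0,c['fy'],c['cy']],[0,0,1]])
    return cv2.projectPoints(np.array(X,float).reshape(-1,1,3),cv2.Rodrigues(c['R'])[0],c['t'],K,np.array(c['dist_coeffs']))[0].reshape(-1,2)
E
python3 - <<'E'
from h import *
t=cv2.imread('pics/top0.png');s=cv2.imread('pics/side0.png')
h=cv2.cvtColor(t,cv2.COLOR_BGR2HSV);print(h[158,128],h[142,149],h[215,192],h[190,148])
cv2.imwrite('pics/tz.png',cv2.resize(t[115:255,105:220],None,fx=5,fy=4.2*5/4.2*0.84,interpolation=cv2.INTER_CUBIC)) if 0 else cv2.imwrite('pics/tz.png',cv2.resize(t[120:250,105:225],None,fx=4.5,fy=4.5,interpolation=cv2.INTER_CUBIC))
cv2.imwrite('pics/sz.png',cv2.resize(s[220:330,115:275],None,fx=5,fy=5,interpolation=cv2.INTER_CUBIC))
# board mask top
m=cv2.inRange(h,(15,40,130),(35,190,255)); m[:, :100]=0; m[:,225:]=0; m[:110]=0; m[255:]=0
m=cv2.morphologyEx(m,cv2.MORPH_OPEN,np.ones((3,3)))
c=max(cv2.findContours(m,0,2)[0],key=cv2.contourArea)
r=cv2.minAreaRect(cv2.convexHull(c)); bx=cv2.boxPoints(r);print(bx)
P=plane('top',bx,.02);print(P.round(4),P.mean(0)); print([np.linalg.norm(P[i]-P[(i+1)%4]).round(4) for i in range(4)])
e=[P[(i+1)%4]-P[i] for i in range(4)]; print([np.degrees(np.arctan2(v[1],v[0])).round(1) for v in e])
y=cv2.inRange(h,(18,200,120),(32,255,255)); y[:, :100]=0; y[:,225:]=0; y[:110]=0; y[255:]=0
for c in cv2.findContours(y,0,2)[0]:
  if cv2.contourArea(c)>15: print(cv2.minAreaRect(c),cv2.boundingRect(c))
E
```

```text
[ 17 117 220] [ 27 161 253] [ 27  46 255] [ 20  24 243]
[[119.08552 135.0159 ]
 [190.92201 125.0386 ]
 [204.0068  219.24902]
 [132.1703  229.22632]]
[[0.6609 0.2603 0.02  ]
 [0.6831 0.1106 0.02  ]
 [0.4842 0.0802 0.02  ]
 [0.4641 0.2262 0.02  ]] [0.57308068 0.16934353 0.02      ]
[np.float64(0.1513), np.float64(0.2012), np.float64(0.1474), np.float64(0.1997)]
[np.float64(-81.6), np.float64(-171.3), np.float64(97.8), np.float64(9.8)]
```

View pics/tz.png

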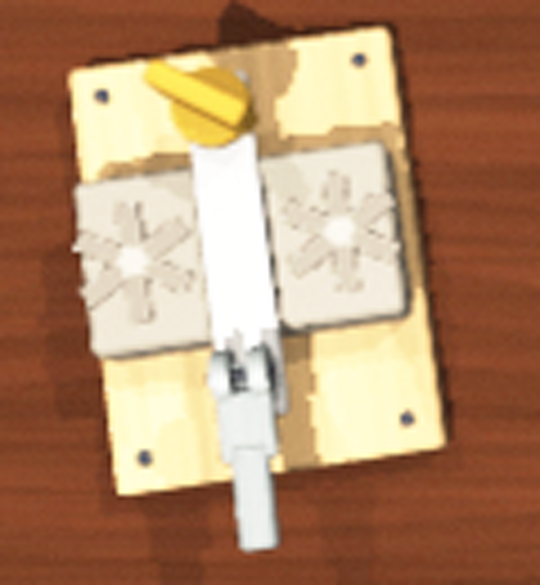

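View pics/sz.png

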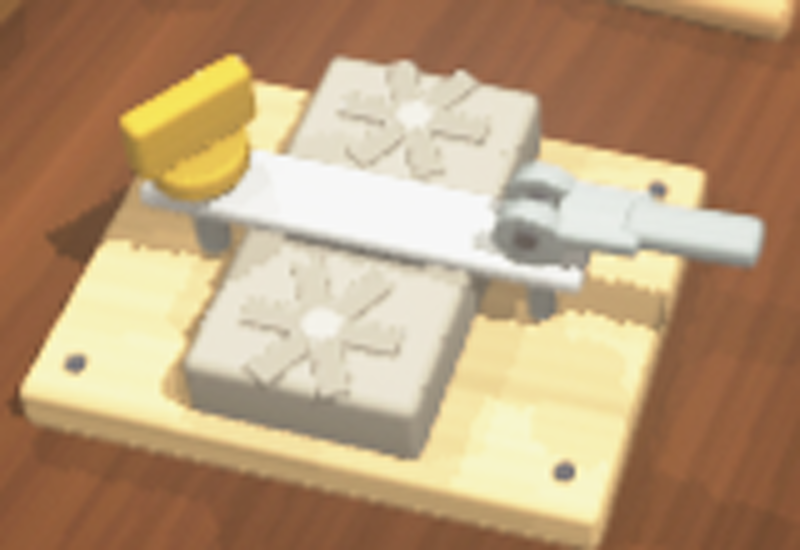

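```bash
python3 - <<'E'
from h import *
T=lambda x,y:(105+(x+.5)/4.5-.5,120+(y+.5)/4.5-.5)
S=lambda x,y:(115+(x+.5)/5-.5,220+(y+.5)/5-.5)
P=plane('top',[T(101,96),T(359,60),T(407,418),T(145,458)],.02)
print('screws',P.round(4).tolist(),P.mean(0).round(4)); f=(P[0]+P[1]-P[2]-P[3]);print(np.degrees(np.arctan2(f[1],f[0])))
Q=plane('side',[S(75,363),S(564,471),S(657,189)],.02);print('side screws',Q.round(4).tolist())
for nm in ('top','side'):
    im=cv2.imread(f'pics/{nm}0.png'); h=cv2.cvtColor(im,cv2.COLOR_BGR2HSV)
    x0,x1,y0,y1=(130,170,128,155) if nm=='top' else (135,170,228,262)
    sub=h[y0:y1,x0:x1]; 
    for lo in ((20,165,120),(22,150,225)):
        m=cv2.inRange(sub,lo,(35,255,255))
        c=max(cv2.findContours(m,0,2)[0],key=cv2.contourArea)
        r=cv2.minAreaRect(c); b=cv2.boxPoints(r)+[x0,y0]
        print(nm,lo,r[1],b.tolist())
        W=plane(nm,b,.098); print(W[:,:2].round(4).tolist(),W.mean(0).round(4)); 
        cv2.imwrite(f'pics/m_{nm}_{lo[2]}.png',cv2.resize(m,None,fx=8,fy=8,interpolation=0))
print('tip',plane('top',[T(257,548)],.078),plane('top',[T(240,375)],.085))
print('tip side',plane('side',[S(760,230)],.078))
print('nut bar top', plane('top',[T(152,68),T(244,110)],.098),plane('side',[S(131,130),S(241,62)],.098))
E
```

```text
screws [[0.6483, 0.2433, 0.02], [0.6659, 0.1241, 0.02], [0.4981, 0.0988, 0.02], [0.4801, 0.2173, 0.02]] [0.5731 0.1709 0.02  ]
8.675443635123568
side screws [[0.6466, 0.2405, 0.02], [0.4786, 0.2149, 0.02], [0.4964, 0.0964, 0.02]]
top (20, 165, 120) (20.4083309173584, 16.63536262512207) [[138.00000095367432, 137.0], [152.26470565795898, 128.44117736816406], [162.76470565795898, 145.94117736816406], [148.5, 154.5]]
[[0.6374, 0.1979], [0.6542, 0.1715], [0.6203, 0.1507], [0.6037, 0.1771]] [0.6289 0.1743 0.098 ]
top (22, 150, 225) (22.360679626464844, 5.366562843322754) [[136.79999923706055, 137.39999961853027], [139.20000076293945, 132.60000038146973], [159.20000076293945, 142.60000038146973], [156.79999923706055, 147.39999961853027]]
[[0.6367, 0.2002], [0.646, 0.1959], [0.6267, 0.1576], [0.6174, 0.1619]] [0.6317 0.1789 0.098 ]
side (20, 165, 120) (7.488452911376953, 26.625612258911133) [[138.3076891899109, 243.46153831481934], [160.4615364074707, 228.69230818748474], [164.61538314819336, 234.9230785369873], [142.4615364074707, 249.69230842590332]]
[[0.6436, 0.1964], [0.6275, 0.1543], [0.614, 0.1637], [0.6303, 0.2051]] [0.6289 0.1799 0.098 ]
side (22, 150, 225) (5.326635837554932, 25.913362503051758) [[138.91191840171814, 243.13471221923828], [161.2953338623047, 230.07772040367126], [163.9792709350586, 234.6787567138672], [141.59585571289062, 247.73574829101562]]
[[0.6431, 0.1955], [0.6246, 0.1564], [0.6152, 0.1637], [0.6338, 0.2021]] [0.6292 0.1794 0.098 ]
tip [[0.44027063 0.1523875  0.078     ]] [[0.51280212 0.15992207 0.085     ]]
tip side [[0.44069348 0.14272707 0.078     ]]
nut bar top [[0.64187737 0.19733918 0.098     ]
 [0.62391846 0.15823944 0.098     ]] [[0.63745317 0.19874467 0.098     ]
 [0.62007171 0.15922188 0.098     ]]
```

```bash
cat >> h.py <<'E'
from scipy.spatial.transform import Rotation as Ro
YAW=np.radians(8.7); O=np.array([.5725,.1695,0]); X=np.array([np.cos(YAW),np.sin(YAW),0])
PIV=O-.06*X+[0,0,.074]; NUT=np.array([.631,.1785,0])
def down(a):
    x=np.array([0,0,-1.]);y=np.array([np.cos(a),np.sin(a),0])
    return Ro.from_matrix(np.c_[x,y,np.cross(x,y)]).as_quat()
def lev(q): return PIV-.062*(np.cos(q)*X)+np.array([0,0,.062*np.sin(q)])
UP=np.array([0,0,.054])
E
python3 - <<'E'
from h import *
R=np.radians
print(PIV,lev(0))
for a in (98.7,-81.3):
    for n,p,b in (('lev',lev(.04)+UP,a),('lup',lev(1.45)+UP,a),('n0',NUT+[0,0,.148],a+56),('n1',NUT+[0,0,.148],a)):
        k=arm.ik(p,down(R(b)));print(a,n,None if k is None else np.round(k,2))
E
```

```text
[0.51319037 0.16042435 0.074     ] [0.45190375 0.15104618 0.074     ]
98.7 lev [-0.11  0.65 -0.38  2.08  0.5   0.5   0.86]
98.7 lup [ 0.1   0.67 -0.7   1.89  0.59  0.8   0.8 ]
98.7 n0 [ 0.24  1.08 -1.15  1.54  1.03  1.22  1.61]
98.7 n1 [ 0.09  0.91 -0.75  1.55  0.71  0.98  0.85]
-81.3 lev [-0.35  0.62 -0.03  2.09  0.04  0.43 -1.83]
-81.3 lup [-0.26  0.58 -0.13  1.9   0.12  0.67 -1.88]
-81.3 n0 [-0.16  0.8  -0.26  1.56  0.25  0.82 -0.96]
-81.3 n1 [-0.28  0.79 -0.05  1.56  0.05  0.79 -1.77]
```

```bash
python3 - <<'E'
from h import *
a=np.radians(-81.3);q=down(a)
arm.move_gripper(.6,20)
p=lev(.04)+UP
arm.movep(p+[0,0,.2],q); print(arm.read_time())
arm.line_to(p+[0,0,.06],.15)
print(arm.read_time(),arm.read_tool_pos(),arm.read_ft_force())
cv2.imwrite('pics/s1.png',snapshot('side'));cv2.imwrite('pics/t1.png',snapshot('top'))
a=cv2.imread('pics/s1.png');b=cv2.imread('pics/t1.png')
cv2.imwrite('pics/c1.png',np.hstack([cv2.resize(a[160:340,110:310],(400,360)),cv2.resize(b[110:290,80:280],(400,360))]))
E
```

```text
3.2917
4.375 [0.45245856 0.15128388 0.19111053] [-0.26949203 -0.9862675  -0.41910261]
```

View pics/c1.png

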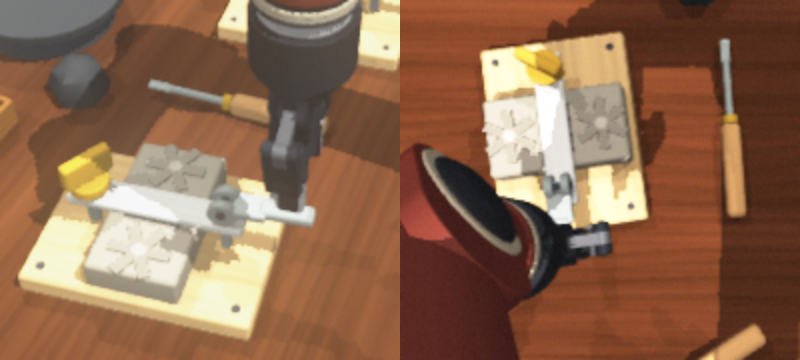

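The gripper stands above the lever's free end, with the lever between the fingers at about (290,205) in the left crop. The clamp hasn't moved. Next I'll descend and grip.

```bash
python3 - <<'E'
from h import *
p=lev(.04)+UP
arm.line_to(p,.1)
print(arm.read_tool_pos(),arm.read_ft_force())
arm.move_gripper(0,25)
print(arm.read_time(),arm.read_opening(),arm.read_tool_pos(),arm.read_ft_force(),arm.read_wrist_torque())
a=snapshot('side');cv2.imwrite('pics/s2.png',cv2.resize(a[160:340,110:310],(600,540)))
E
```

```text
[0.45223919 0.1512603  0.13081816] [0.53723528 0.18763638 0.45087785]
5.6333 0.18237679859498077 [0.45213318 0.15151261 0.13092541] [-0.83692384  0.81283858  1.21413454] [ 0.15539939  0.03769027 -0.06164595]
```

View pics/s2.png

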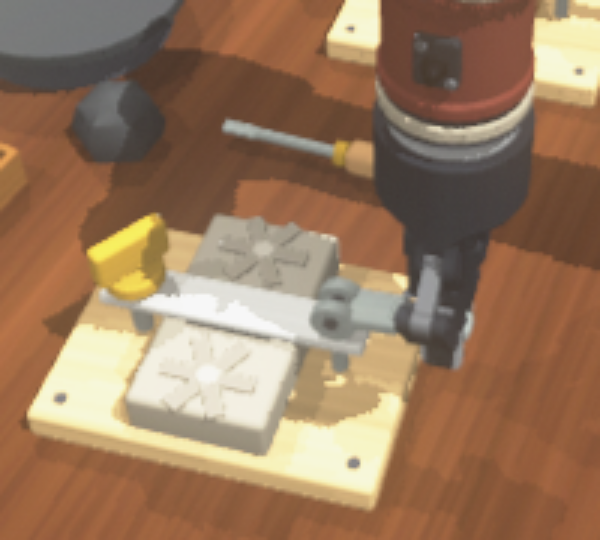

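The jaws hold the lever at about (435,320). The opening of 15.5 mm matches the 16 mm bar. Now the swing up.

```bash
python3 - <<'E'
from h import *
for q in np.linspace(.04,1.47,11)[1:]:
    arm.line_to(lev(q)+UP,.06)
    f=arm.read_ft_force()
    print(round(float(q),2),np.round(f,1),np.round(arm.read_tool_pos()-lev(q)-UP,4),round(arm.read_opening(),3))
    if np.linalg.norm(f)>35: print('STOP');break
arm.pause(.2);print(arm.read_time(),arm.read_ft_force())
a=snapshot('side');cv2.imwrite('pics/s3.png',cv2.resize(a[160:340,110:310],(600,540)))
E
```

```text
0.18 [ 1.1  2.3 -2.3] [0.0002 0.0004 0.0003] 0.181
0.33 [ 0.2  2.  -1.1] [-0.      0.0003  0.0003] 0.178
0.47 [-0.8  3.7 -1.6] [-0.0002  0.0003  0.0003] 0.18
0.61 [-2.3  3.4  0.1] [-0.0005  0.0002  0.0002] 0.182
0.76 [-3.   3.9 -1.4] [-0.0007  0.0002  0.    ] 0.182
0.9 [-2.8  4.1 -0.6] [-0.0011  0.0001 -0.0001] 0.182
1.04 [-3.9  4.4 -0.8] [-0.0016  0.0001 -0.0003] 0.181
1.18 [-4.   3.8 -0.2] [-0.0019 -0.     -0.0004] 0.178
1.33 [-5.5  3.6  0.5] [-0.0022 -0.     -0.0004] 0.179
1.47 [-4.1  3.   0.3] [-0.0021 -0.     -0.0003] 0.182
8.8833 [-5.05672201  3.44019726  0.74083218]
```

View pics/s3.png

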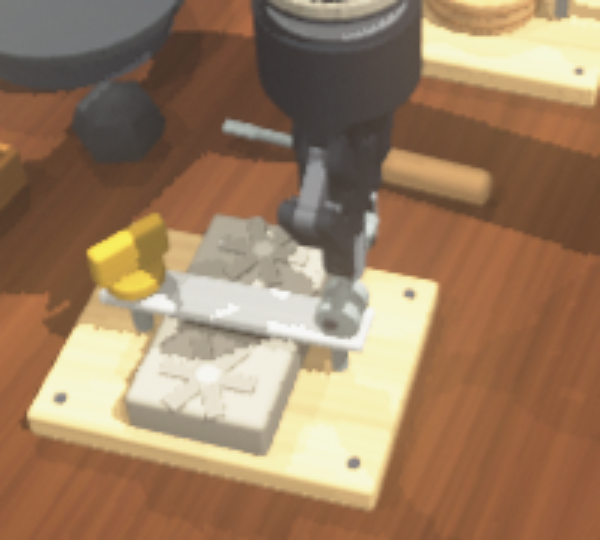

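The lever now stands upright in the jaws above the pivot, at about (340,250). I'll release it, lift off and move over the nut.

```bash
python3 - <<'E'
from h import *
arm.move_gripper(.5)
p=arm.read_tool_pos()
arm.line_to(p+[0,0,.11],.15)
g=NUT+[0,0,.148]
b=np.radians(-81.3+56.3)
arm.movep(g+[0,0,.08],down(b))
print(arm.read_time(),arm.read_tool_pos(),arm.read_ft_force())
a=snapshot('side');c=snapshot('top');cv2.imwrite('pics/t4.png',c)
cv2.imwrite('pics/c4.png',np.hstack([cv2.resize(a[160:340,110:310],(400,360)),cv2.resize(c[110:290,80:280],(400,360))]))
E
```

```text
11.0167 [0.6302509  0.17873262 0.22730172] [ 0.7990227  -0.46505991 -0.15699836]
```

View pics/c4.png

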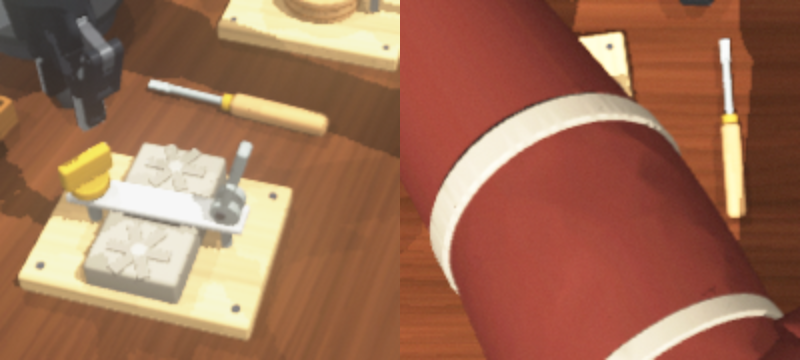

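In the side crop the lever stands upright at about (240,170). The fingers are above the nut at (88,165), whose bar angle hasn't changed. Next I'll grip the nut.

```bash
python3 - <<'E'
from h import *
g=NUT+[0,0,.148]
arm.line_to(g,.1)
print(arm.read_tool_pos(),arm.read_ft_force())
arm.move_gripper(0,40)
print(arm.read_time(),arm.read_opening(),arm.read_tool_pos(),arm.read_ft_force(),arm.read_wrist_torque())
a=snapshot('side');cv2.imwrite('pics/s5.png',cv2.resize(a[160:340,110:310],(600,540)))
E
```

```text
[0.63143871 0.17883604 0.14874787] [-0.46141223  1.35093353 -0.62210958]
12.4417 0.13094356807207325 [0.63153382 0.17850028 0.14889297] [-0.10223368  0.01760671  3.656904  ] [-0.15084318 -0.01438862 -0.00959702]
```

View pics/s5.png

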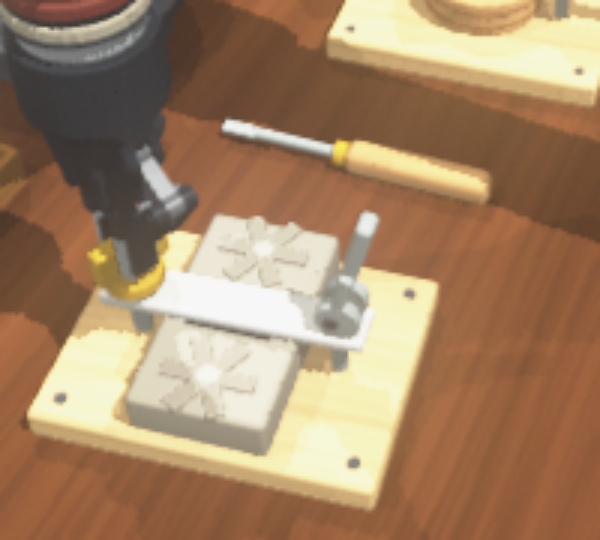

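The bar is held at about (130,270), with an 11 mm opening against the 12 mm bar. Now the clockwise turn in small steps.

```bash
python3 - <<'E'
from h import *
g=NUT+[0,0,.149]
for d in np.linspace(-25,-81.3,9)[1:]:
    arm.movep(g,down(np.radians(d)))
    f=arm.read_ft_force();M=arm.read_wrist_torque();Y=Ro.from_quat(arm.read_eef_rot()).as_matrix()[:,1]
    print(round(float(d),1),np.round(np.degrees(np.arctan2(Y[1],Y[0])),1),np.round(f,1),np.round(M,2),round(arm.read_opening(),3))
    if np.linalg.norm(f)>40: print('STOP');break
arm.pause(.3);print(arm.read_time())
a=snapshot('side');cv2.imwrite('pics/s6.png',cv2.resize(a[160:340,110:310],(600,540)))
E
```

```text
-32.0 -31.9 [ 1.4 -0.1 -1.5] [ 0.06 -0.51 -0.03] 0.132
-39.1 -38.8 [ 2.8 -0.6 -1.8] [ 0.13 -0.67 -0.07] 0.129
-46.1 -45.8 [ 3.7  0.7 -2.1] [ 0.16 -0.76 -0.03] 0.131
-53.1 -52.8 [ 4.3  0.3 -3.2] [ 0.2  -0.89  0.01] 0.131
-60.2 -59.9 [ 4.6  0.2 -3.5] [ 0.22 -1.05 -0.02] 0.13
-67.2 -67.0 [ 5.1  1.3 -3.8] [ 0.28 -1.11 -0.04] 0.127
-74.3 -74.0 [ 3.8  0.8 -4.5] [ 0.24 -1.13 -0.07] 0.128
-81.3 -81.1 [ 5.3  1.  -3.5] [ 0.19 -1.13 -0.04] 0.13
14.7917
```

View pics/s6.png

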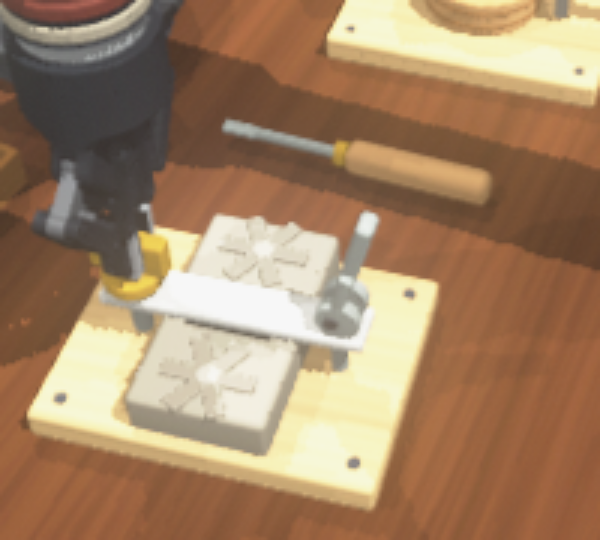

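The bar now lies along the clamp bar at about (135,265), and the lever is still upright. I'll release, lift and check the bar angle.

```bash
python3 - <<'E'
from h import *
arm.move_gripper(.5)
arm.line_to(arm.read_tool_pos()+[0,0,.11],.15)
p=lev(1.47)+UP
arm.movep(p+[0,0,.12],down(np.radians(-81.3)))
print(arm.read_time(),arm.read_tool_pos())
a=snapshot('side');c=snapshot('top');cv2.imwrite('pics/t7.png',c);cv2.imwrite('pics/s7.png',a)
cv2.imwrite('pics/c7.png',np.hstack([cv2.resize(a[215:305,110:210],(400,360),interpolation=2),cv2.resize(c[110:290,80:280],(400,360))]))
E
```

```text
16.7333 [0.50695373 0.15917212 0.3093912 ]
```

View pics/c7.png

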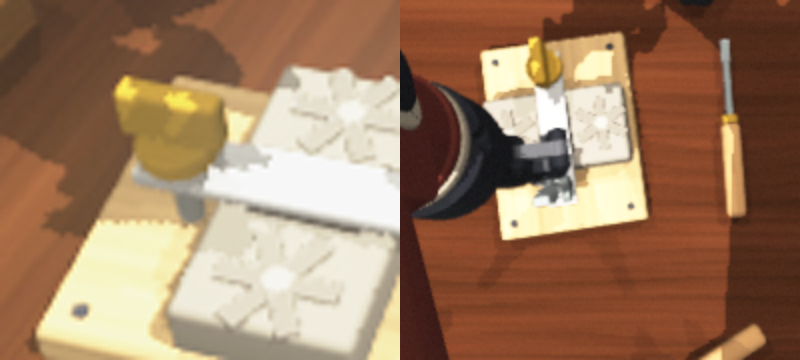

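```bash
python3 - <<'E'
from h import *
S=lambda x,y:(110+(x+.5)/4-.5,215+(y+.5)/4-.5)
T=lambda x,y:(80+(x-400+.5)/2-.5,110+(y+.5)/2-.5)
for n,p in (('side',[S(222,97),S(116,80)]),('top',[T(545,82),T(536,40)])):
    P=plane(n,p,.098);d=P[1]-P[0];print(n,P.round(4).tolist(),np.linalg.norm(d).round(4),np.degrees(np.arctan2(d[1],d[0])).round(1))
t=cv2.imread('pics/t7.png')
cv2.imwrite('pics/z7.png',cv2.resize(t[120:165,125:175],(600,540),interpolation=0))
s=cv2.imread('pics/s7.png')
E
```

```text
side [[0.6088, 0.1709, 0.098], [0.6537, 0.1798, 0.098]] 0.0459 11.2
top [[0.6109, 0.1703, 0.098], [0.6516, 0.18, 0.098]] 0.0418 13.4
```

View pics/z7.png

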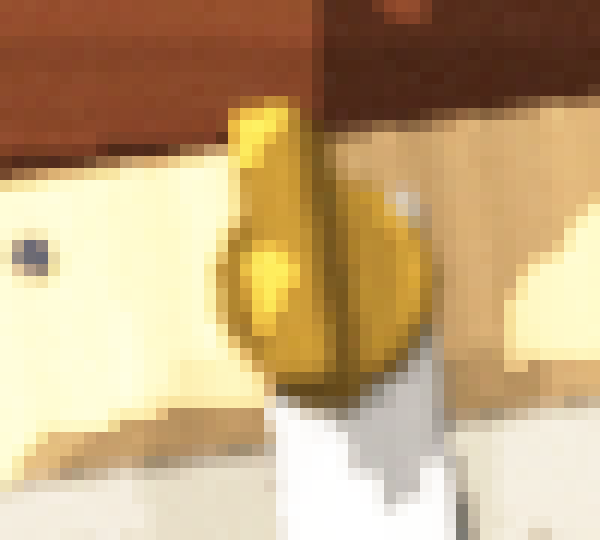

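The bar angle measures 11.2° (side) and 13.4° (top, rough), and the clamp bar is at 8.7°. That is well within the 14° tolerance. Now I'll close the lever.

```bash
python3 - <<'E'
from h import *
arm.line_to(lev(1.45)+UP,.12)
print(arm.read_ft_force())
arm.move_gripper(0,25); print(arm.read_opening(),arm.read_ft_force())
for q in np.linspace(1.45,0,11)[1:]:
    arm.line_to(lev(q)+UP,.06)
    f=arm.read_ft_force()
    print(round(float(q),2),np.round(f,1),np.round(arm.read_tool_pos()-lev(q)-UP,4),round(arm.read_opening(),3))
    if np.linalg.norm(f)>35: print('STOP');break
arm.pause(.2);print(arm.read_time(),arm.read_ft_force())
a=snapshot('side');cv2.imwrite('pics/s8.png',cv2.resize(a[160:340,110:310],(600,540)))
E
```

```text
[ 0.12551448  0.42121841 -0.3493766 ]
0.17364713286318834 [-0.50844318 -0.10241692  3.1446931 ]
1.3 [4.3 1.2 4. ] [0.0022 0.0007 0.0011] 0.179
1.16 [4.  0.6 4.7] [0.001  0.0005 0.0006] 0.177
1.02 [3.6 2.1 3. ] [0.0002 0.0004 0.    ] 0.182
0.87 [3.6 3.2 0.6] [-0.0001  0.0004 -0.0002] 0.181
0.72 [3.5 3.2 1.4] [-0.0001  0.0004 -0.0002] 0.177
0.58 [3.3 3.1 0.4] [-0.0003  0.0003 -0.0004] 0.181
0.44 [3.5 3.1 0.2] [-0.0004  0.0003 -0.0003] 0.178
0.29 [ 1.9  3.1 -0.2] [-0.0005  0.0003 -0.0002] 0.181
0.15 [1.7 5.  1.5] [-0.0006  0.0002 -0.0001] 0.184
0.0 [-0.3  4.1  9.1] [-0.0006  0.0003  0.0008] 0.175
21.5333 [0.15337145 4.43216689 8.80849849]
```

View pics/s8.png

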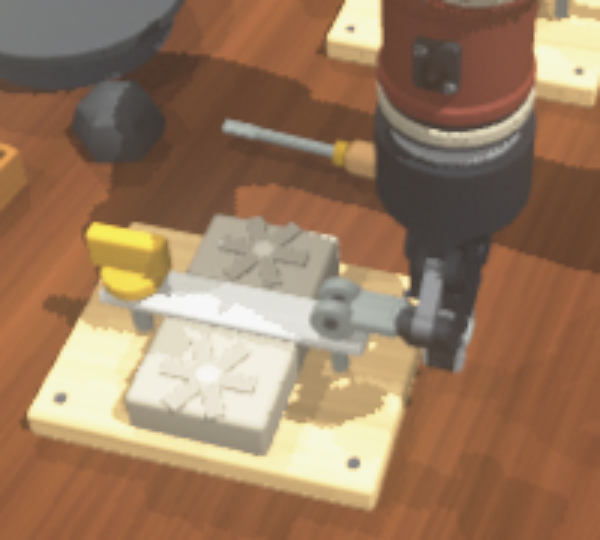

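The lever is level in the jaws at about (430,320). The 9 N upward push means it is on its closed stop. I'll release, retreat and check.

```bash
python3 - <<'E'
from h import *
arm.move_gripper(.7)
arm.line_to(arm.read_tool_pos()+[0,0,.15],.12)
p=arm.read_tool_pos()
arm.movep([.50,-.12,.32],down(np.radians(-81.3)))
arm.pause(.3)
print(arm.read_time(),arm.read_tool_pos(),arm.read_ft_force())
a=snapshot('side');c=snapshot('top');cv2.imwrite('pics/t9.png',c);cv2.imwrite('pics/s9.png',a)
cv2.imwrite('pics/c9.png',np.hstack([cv2.resize(a[215:325,110:275],(450,300),interpolation=2),cv2.resize(c[115:250,95:230],(300,300),interpolation=2)]))
print('expected lever grip q=0',proj('side',[lev(0)]),proj('top',[lev(0)]),'q=.17',proj('side',[lev(.17)]))
E
```

```text
24.85 [ 0.50011224 -0.11880176  0.31998154] [ 0.04646299  0.07141988 -0.46496551]
expected lever grip q=0 [[258.16795359 268.79476336]] [[163.07714011 235.20179691]] q=.17 [[257.743792   264.58582101]]
```

View pics/c9.png

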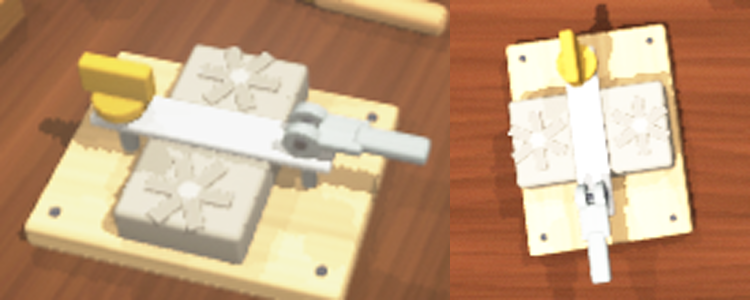

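The lever lies level, with its grip at about (257,269) in the side view; I predicted (258,269) for fully closed. The nut bar lies in line with the clamp bar and the arm is clear. Handing in.

```bash
python3 -c "
from station import ticket
print(ticket.finish_job())"
```

```text
the job is handed in; nothing more can be done
None
```

I handed the job in at about 25 s. On the slab clamp I gripped the cam lever and swung it upright, turned the brass nut about 56° clockwise, then swung the lever fully down and let go.

**Last checks**
- **Lever:** in the final side view its grip was at about pixel (257,269); I predicted (258,269) for fully closed. It also pushed back with about 9 N at the bottom, which fits it resting on its closed stop.
- **Nut:** measured once I let go of it, the grip bar was at 11–13° and the clamp bar at 8.7°. That 2–5° error is inside the 14° tolerance. The two views disagreed by about 2°, and the top reading was rough. In the final pictures, taken after the lever was closed, the bar still looked in line, but I did not measure its angle again.
- **Arm and forces:** the arm stood clear with almost no force on the tool. The highest force I read was about 10 N, and I made no contact with the disc clamp that I know of.

No check failed.

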